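Set the drying box's door stay to its widest hole

ROBOT

A 6-joint arm with a two-finger parallel gripper is mounted at the origin on a cart in front of the work surface, level with it; the furniture and walls round the work are solid. World frame = base frame: x ahead of the robot, y to its left, z up, the work surface at z = 0. Lengths are in m, angles in rad, forces in N, time in s.
With the tool pointing down it reaches from about 0.25 to 0.775 m from the base axis. Payload 8.9 kg.
Tool frame: the origin (TCP) lies at the very end of the fingers, on their centre line; the grasp point (between the pads) lies robot.hold_point_z behind it (robot.hold_point_z is the distance from the TCP to the grasp point, in m); z points along the fingers, y is the line along which they close (so a half turn about z gives the same grasp; the last joint's range is limited). The gripper opens to 85 mm and grips with 20 to 120 N. Pads are 22 mm wide; open, the fingers measure 114 mm over their backs; the gripper's body (76 mm by 85 mm) begins 54 mm behind the grasp point. The pads swing forward as they close: fully open they stand 13 mm farther back than shut.
Start: joints at [0.984, 0.291, -0.153, 1.127, 0, 1.431], TCP at [0.227, 0.473, 0.205] pointing down, gripper open.
Joint ranges: [-2.52, 2.52], [-0.91, 1.74], [-1.3, 1.37], [-1.96, 2.02], [-1.52, 1.47], [-3.14, 3.14]. Speed limits (rad/s): [2.22, 2.22, 2.79, 3.14, 3.14, 3.14].

INTERFACE

Orientations are given as a unit quaternion [w, x, y, z].
In Python, from rig import readout, camera, job, robot gives the robot as it stands.
- The arm moves only by the tool servo_tool, never from a script. Its argument "steps" is a list of rows, each a list of 3 entries, a list of its own where there are three numbers: the shift along the tool's x, y, z as a fraction of full scale, then the turn, a rotation vector about the tool's x, y, z as a fraction of full scale, then the closure, from 0 (fully open) to 1 (shut). In form: [[[tx, ty, tz], [rx, ry, rz], hand], ...]. A call has 1 to 5 rows; each row is the pose to reach, as a shift and turn from the pose commanded when the call began, along the tool's axes at that moment, turning the shorter way round; what a row does not reach only later rows make up. Full scale, the value 1, is 0.12 m for a shift and 2 pi rad for a turn. A row lasts 1/12 s, in which the tool goes at most 41.7 mm and 7.16 degrees, less where a joint would pass 70% of its speed; a pose out of reach is approached as far as the arm can. A call with a number of a shift or a turn outside -1 to 1 is refused whole. A call with a gripper value outside its range is refused whole. The fingers move at their own pace and stop on an object; "squeeze" is the grip in N (left out, the last holds). Time passes only in rows, so rows that repeat a pose let the fingers close. It gives the time, the measured TCP pose, the force, the opening and the grip force at its end, in the units of the state.
- readout.get_state(): the state, without advancing time (a new reading comes with each control period).
- camera(name): name is "scene" or "top" or "wrist"; returns a dict with "img" (420x560x3 uint8, blue, green, red), "fx", "fy", "cx", "cy" (pixels), "rvec" (rotation vector, rad) and "tvec" (3), from world to camera coordinates, as OpenCV has them; the wrist camera has in their place "T_tool_cam" (4x4, takes a point from camera to tool coordinates, whose origin is the TCP and whose axes are the flange's). Camera axes: x right, y down, z forward; pixel columns grow to the right and rows downward; lengths in m; the calibration is good to about 2 mm. The wrist camera is an equidistant fisheye: a pixel r from the principal point sees the ray r / f radians off the axis. A picture is of the moment at which its call begins: read the wrist's pose just before it. There is no depth.
- job.hand_in(): hands the job in; it is judged then, once.
The state is a dict: "t": time; "q": joint angles; "joint_velocities": joint speeds; "effort": joint torques, N m; "tool_pos": TCP position; "ee_rot": TCP orientation; "contact_force": force on the tool from outside, world axes, zero at the start; "moment": the same for the moment, N m; "gripper_width": finger opening in m; "grip_force": force on a finger pad.
Only numpy, scipy, OpenCV 4.12 (cv2) and the standard library are available. Lean on these libraries where they do the work, as an engineer would, in place of code of your own. Each camera call takes 0.05 s, during which the arm holds its last target. There are 200 camera calls.

TASK

The glassware in the drying box needs more air: its door is only ajar, with the long slot of the door stay over the pin on the box top. Take the stay by its black knob, lift it off the pin, use it to swing the door wider, and gently drop the round hole nearest the knob over the pin, feeling for the place without pressing the bar hard on the pin, until the stay lies flat again; then let go. Leave the timer, the flask and the bottle where they stand.

Things in the scene. Friction and masses are not known exactly. Their poses are not given: they have to be found in the camera images.
- drying_box: Small white-topped drying box with clear sides and glassware inside, fixed to the worktop, 180 mm deep (its x), 270 mm wide (its y), 140 mm high. Origin: centre of its underside; its front (door side) faces its own -x. The door hangs on an upright hinge axis at (-98, 130) mm in this frame.
- door (a joint): Door opening angle in rad, 0 shut, about 0.25 at the start, at most 1.25; it grows as the free edge comes out toward the front. The door (256 mm wide, top at 137 mm height) has a stiff friction hinge (0.45 N m, about 3 N at the stay) and stays where it is left.
- stay_pivot (a point): Pivot of the stay on the door's top edge, 150 mm from the door's hinge axis: at door angle t it lies at (-98 - 150 sin t, 130 - 150 cos t) mm in the drying box's frame, 148.5 mm above the worktop. The stay swivels freely here about the vertical and tips up about a level axis.
- stay_swivel: The small steel fork that carries the stay. Origin at the stay pivot; its x axis points level along the stay toward the knob, z is up. Read it before the stay is taken.
- stay (a joint): How far the stay is tipped up, rad: 0 lying flat (a stop; level), growing as the knob rises, up to 1.2. Let go while raised, it falls. A steel bar 22 mm wide, 5 mm thick, about 0.16 kg. Openings on its middle line, by distance from the pivot: round hole 39.7 mm, slot 53 to 91 mm (over the pin at the start), round holes 118 and 145 mm; holes 10 mm across, slot 10 mm wide.
- stay_knob (a point): Centre (half-way up) of the upright black knob at the free end of the stay, 16 mm across and 34 mm high, standing on the bar's upper face, 205 mm from the pivot; this point is 19.5 mm above the bar's middle plane, and 168 mm above the worktop while the stay lies flat.
- end_hole (a point): Centre of the round hole nearest the knob, 145 mm from the pivot, in the bar's middle plane.
- pin_plate: Dark steel plate on the box top; an upright brass pin, 8 mm across, is clamped in its slot. Origin: middle of the slot, on the box top (z 140 mm). The pin's flat tip is 17 mm above it, 11 mm above the underside of a stay lying flat. The pin never moves, but stands anywhere within 11 mm either way of the middle along the plate's x axis (never off to the side): where is not measured.
- timer: White kitchen-type timer, 20x66x62 mm, standing on the right rear of the box top; origin at the centre of its underside.
- erlenmeyer: Stoppered conical flask, 62 mm across, 118 mm high, standing on the worktop in front of the box on the right; origin at the centre of its underside.
- bottle_iron: Brown bottle with black cap, 52 mm across, 115 mm high, standing on the worktop left of the box; origin at the centre of its underside.

How it is judged:
By the outcome, as a careful person would: the job done as asked, in the order asked, and still so for the second after the job is handed in, with the robot touching nothing.
It also fails if it takes over 72 s, if anything falls off the work surface, if the arm or the gripper's body presses on something with over 40 N, if the wrist force passes 120 N, or if a joint passes its speed limit or range.

## Working session

There is one attempt and no reset: what is moved stays moved. The work goes in short steps, Python scripts to look and compute and a tool call to move; the robot and the scene stay as the last step left them, time stands still between calls to the robot, and variables do not carry over. Pictures are saved under pics/ and viewed, at most 10 in all, crops included, and the job is handed in when it is done.

Besides the shell and the picture viewer there is one more tool, called after "Emit:" as a command line: name --argument value ..., lists and objects as JSON in quotes. servo_tool: Moves the arm, as the interface text tells. Shift numbers are shares of 0.12 m and turn numbers shares of 2 pi rad, none past 1 either way. Its arguments: {"type":"object","properties":{"steps":{"type":"array","items":{"type":"array"}},"squeeze":{"type":"number"}},"required":["steps"]}

```bash
ls; mkdir -p pics; python3 - <<'E'
from rig import readout,camera,job,robot
import cv2,numpy as np
s=readout.get_state();print(s);print(robot.hold_point_z)
for n in("scene","top"):
    c=camera(n);cv2.imwrite(f"pics/{n}0.png",c["img"]);print(n,{k:v for k,v in c.items() if k!="img"})
E
```

```text
pics
{'t': 0.0, 'q': array([ 9.83707900e-01,  2.91257424e-01, -1.54123935e-01,  1.12670232e+00,
        6.82598490e-06,  1.43151038e+00]), 'joint_velocities': array([-0.0010671 , -0.00058095,  0.0019742 ,  0.00014561,  0.00017037,
        0.00147296]), 'effort': array([ 5.80722393e-03, -5.37139285e+01,  3.31375659e+01,  1.56254217e-02,
        3.56156097e-04, -2.48936590e-05]), 'tool_pos': array([0.22704195, 0.47284559, 0.2042451 ]), 'ee_rot': array([-2.31860102e-04,  2.22035121e-01,  9.75038456e-01, -6.00477195e-04]), 'contact_force': array([-0.61667965,  0.66820083,  1.09280179]), 'moment': array([-0.00344963,  0.01609328,  0.00722778]), 'grip_force': 0.0, 'gripper_width': 0.08503957509959599}
0.0187
scene {'fx': 537.1430434719881, 'fy': 537.1430434719881, 'cx': 276.5939381091344, 'cy': 209.34846333126447, 'rvec': array([ 2.03534457, -0.45665078,  0.26789736]), 'tvec': array([-0.48742329,  0.26947591,  0.94308954])}
top {'fx': 403.1458214088209, 'fy': 403.1458214088209, 'cx': 282.60342208519614, 'cy': 209.29847464939598, 'rvec': array([ 2.15775935, -2.11169893,  0.13998822]), 'tvec': array([0.03859018, 0.58708243, 0.91005665])}
```

View pics/scene0.png

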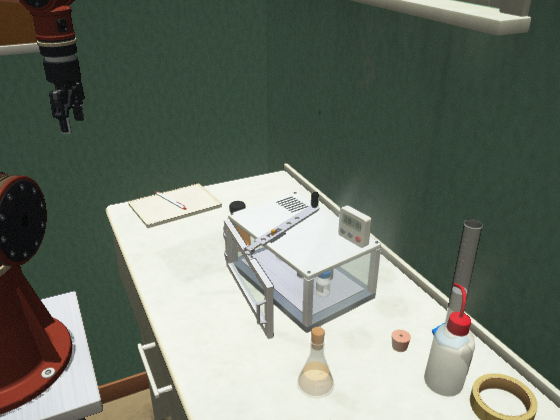

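View pics/top0.png

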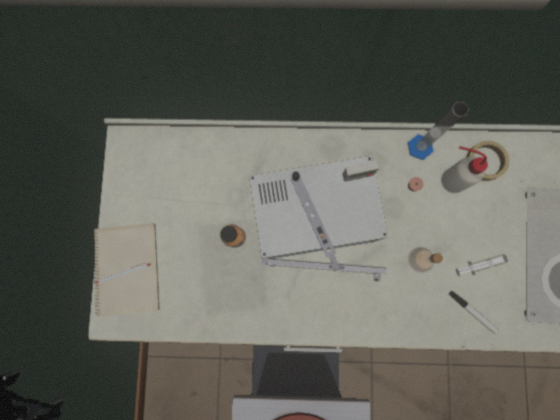

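The scene view shows the box centre-right with the stay's black knob at about (315,199). In the top view the box-top corners are near (250,178), (376,157), (386,237) and (263,258), the knob is at (296,176), the brass pin at about (322,236), and the flask stands at (425,259) right of the door edge.

```bash
cat > h.py <<'E'
import numpy as np,cv2
from scipy.spatial.transform import Rotation as R
from rig import readout,camera,job,robot
def ray(c,u,v):
    Rm=cv2.Rodrigues(c["rvec"])[0];o=-Rm.T@c["tvec"]
    d=Rm.T@np.array([(u-c["cx"])/c["fx"],(v-c["cy"])/c["fy"],1]);return o,d
def onz(c,u,v,z):
    o,d=ray(c,u,v);return (o+d*(z-o[2])/d[2])
def proj(c,p): return cv2.projectPoints(np.float64(p).reshape(-1,3),c["rvec"],c["tvec"],np.array([[c["fx"],0,c["cx"]],[0,c["fy"],c["cy"]],[0,0,1.]]),None)[0].reshape(-1,2)
def toolpose():
    s=readout.get_state();q=s["ee_rot"];return np.array(s["tool_pos"]),R.from_quat([q[1],q[2],q[3],q[0]])
def move(target,Rt=None):
    "shift/turn fractions from measured pose to target"
    p,r=toolpose();d=r.inv().apply(np.array(target)-p)/0.12
    return d.round(3),None if Rt is None else ((r.inv()*Rt).as_rotvec()/(2*np.pi)).round(4)
def wray(w,p,r,u,v):
    x,y=(u-w["cx"]),(v-w["cy"]);rr=np.hypot(x,y)+1e-9;a=rr/w["fx"]
    d=np.array([np.sin(a)*x/rr,np.sin(a)*y/rr,np.cos(a)]);T=np.array(w["T_tool_cam"])
    return p+r.apply(T[:3,3]),r.apply(T[:3,:3]@d)
E
python3 - <<'E'
from h import *
c=camera("top")
im=c["img"]
cv2.imwrite("pics/t1.png",cv2.resize(im[140:300,230:450],None,fx=3.6,fy=3.6,interpolation=cv2.INTER_CUBIC))
cs=[onz(c,*p,.14) for p in((250,178),(376,157),(386,237),(263,258))]
print(np.round(cs,3)); print("knob top",onz(c,296,176,.185),"pin",onz(c,322,236,.157),"stay pivot",onz(c,335,265,.15))
print("flask",onz(c,425,259,.05),"bottle",onz(c,232,236,.1))
s=camera("scene");cv2.imwrite("pics/s1.png",cv2.resize(s["img"][170:350,210:400],None,fx=3.3,fy=3.3,interpolation=cv2.INTER_CUBIC))
E
```

```text
[[ 0.639  0.121  0.14 ]
 [ 0.69  -0.15   0.14 ]
 [ 0.517 -0.169  0.14 ]
 [ 0.468  0.088  0.14 ]]
knob top [0.63413953 0.02259787 0.185     ] pin [ 0.51515155 -0.03354448  0.157     ] stay pivot [ 0.45663973 -0.06125994  0.15      ]
flask [ 0.47648613 -0.2785418   0.05      ] bottle [0.51578248 0.16060831 0.1       ]
```

View pics/t1.png

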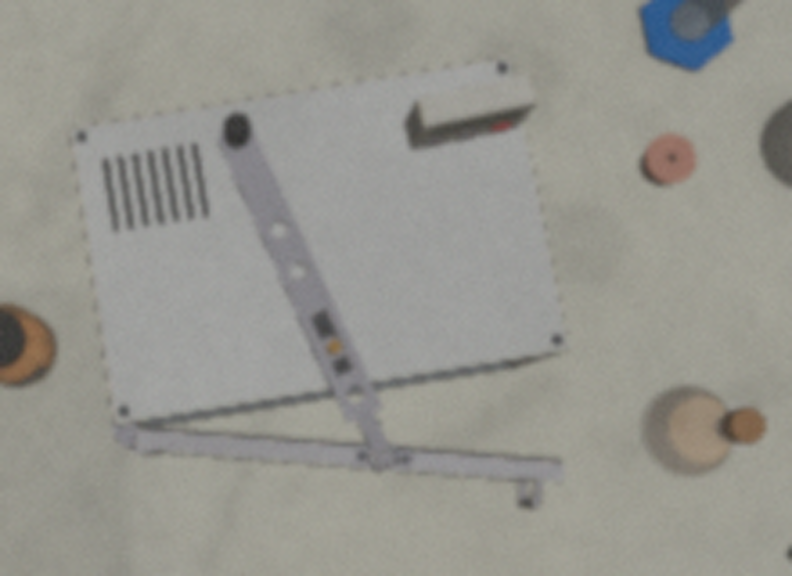

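View pics/s1.png

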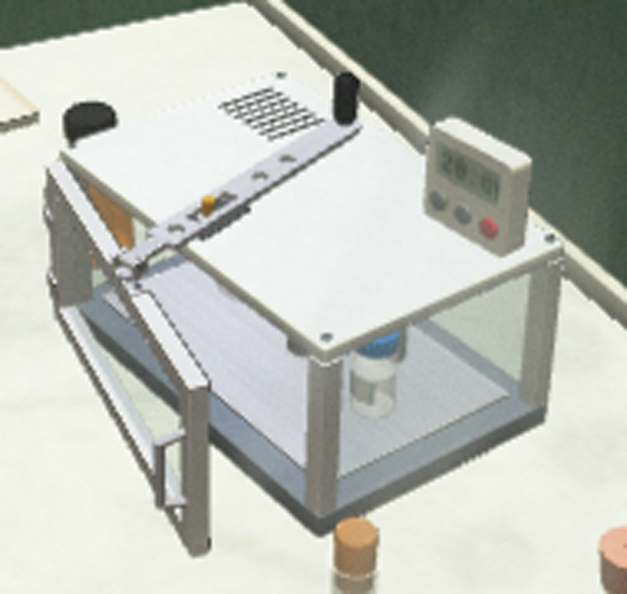

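In the enlarged views the pin tip shows at (334,345) in the top crop, the knob at (237,126), the box screws at (82,136), (502,67), (557,339), (123,411), and the pivot at about (378,458). Next I'll work out the geometry.

```bash
cat >> h.py <<'E'
def box(C,yaw):
    ex=np.array([np.cos(yaw),np.sin(yaw)]);ey=np.array([-ex[1],ex[0]])
    return lambda b:C+b[0]*ex+b[1]*ey
def pivot(B,t): return B((-.098-.15*np.sin(t),.13-.15*np.cos(t)))
def toolR(yaw,phi):
    s=np.array([np.cos(yaw),np.sin(yaw),0]);k=np.array([0,0,1.])
    x=-(np.cos(phi)*s+np.sin(phi)*k);z=np.sin(phi)*s-np.cos(phi)*k
    return R.from_matrix(np.c_[x,np.cross(z,x),z])
def tcp(pv,yaw,phi,h=.0075):
    "TCP for stay pose; h = TCP height above bar middle plane at the knob"
    s=np.array([np.cos(yaw),np.sin(yaw),0]);k=np.array([0,0,1.])
    a=np.cos(phi)*s+np.sin(phi)*k;u=-np.sin(phi)*s+np.cos(phi)*k
    return np.r_[pv,.1485]+.205*a+h*u
E
python3 - <<'E'
from h import *
c=camera("top")
f=lambda x,y,z:onz(c,230+(x+.5)/3.6-.5,140+(y+.5)/3.6-.5,z)[:2]
S=np.array([f(*p,.141) for p in((82,136),(502,67),(557,339),(123,411))]);print(S.round(4))
print("sides",[np.linalg.norm(S[i]-S[(i+1)%4]).round(4) for i in range(4)])
C=S.mean(0);ey=(S[0]-S[1]+S[3]-S[2]);ex=S[0]-S[3]+S[1]-S[2]
yaw=np.mean([np.arctan2(ex[1],ex[0]),np.arctan2(-ey[0],ey[1])])
B=box(C,yaw);print("C",C,"yaw",yaw, np.arctan2(ex[1],ex[0]))
P=f(334,345,.157);K=f(237,126,.185);V=f(378,458,.151);print("P",P,"K",K,"V",V,"dist VK",np.linalg.norm(V-K))
print("pivot(.25)",pivot(B,.25),"K-V dist",np.linalg.norm(pivot(B,.25)-K))
from scipy.optimize import brentq
t=brentq(lambda t:np.linalg.norm(pivot(B,t)-P)-.145,.2,1.25);pv=pivot(B,t);d=P-pv;print("t end",t,"pv",pv,"yaw",np.arctan2(d[1],d[0]))
d=K-pivot(B,.25);y0=np.arctan2(d[1],d[0]);d=K-P;print("stay yaw",y0,np.arctan2(d[1],d[0]))
e=tcp(pv,np.arctan2(*(P-pv)[::-1]),0);print("knob end",e)
w=P+np.array([.03,.012]);print("move above",move([*w,.29],toolR(np.arctan2(d[1],d[0]),0)))
E
```

```text
[[ 0.6397  0.1159]
 [ 0.6868 -0.1349]
 [ 0.5239 -0.1653]
 [ 0.4766  0.0864]]
sides [np.float64(0.2551), np.float64(0.1657), np.float64(0.2561), np.float64(0.1657)]
C [ 0.58174459 -0.02446963] yaw 0.1836911643504839 0.18166986505060537
P [ 0.51625941 -0.03439287] K [0.63696296 0.02372497] V [ 0.45282488 -0.06042309] dist VK 0.20245425876809733
pivot(.25) [ 0.4517085  -0.06422775] K-V dist 0.20507290480711102
t end 0.8304301776490137 pv [ 0.37125946 -0.03426536] yaw -0.0008794145571063394
stay yaw 0.44325831519384734 0.44873222581380373
knob end [ 0.57625938 -0.03444564  0.156     ]
move above (array([-4.184, -2.571, -0.711]), array([-1.000e-04, -0.000e+00, -1.427e-01]))
```

Emit:
servo_tool --steps '[[[-0.25,-0.15,-0.2],[0,0,0],0],[[-0.5,-0.3,-0.3],[0,0,0],0],[[-0.75,-0.45,-0.4],[0,0,0],0],[[-1,-0.6,-0.5],[0,0,0],0]]'

```text
t: 0.58
tool_pos: [0.3047, 0.3552, 0.2654]
ee_rot: [0.0, 0.222, 0.975, 0.0]
contact_force: [1.0, 0.3, -0.5]
gripper_width: 0.0853
grip_force: 0.0
```

Emit:
servo_tool --steps '[[[-0.25,-0.15,-0.04],[0,0,0],0],[[-0.5,-0.3,-0.08],[0,0,0],0],[[-0.75,-0.45,-0.12],[0,0,0],0],[[-1,-0.6,-0.2],[0,0,0],0]]'

```text
t: 0.92
tool_pos: [0.3815, 0.2378, 0.2886]
ee_rot: [-0.0, 0.222, 0.975, -0.0]
contact_force: [0.6, 0.3, -0.2]
gripper_width: 0.0854
grip_force: 0.0
```

Emit:
servo_tool --steps '[[[-0.25,-0.15,0],[0,0,0],0.3],[[-0.5,-0.3,0],[0,0,0],0.3],[[-0.75,-0.45,0],[0,0,0],0.3],[[-1,-0.6,0],[0,0,0],0.3]]'

```text
t: 1.25
tool_pos: [0.459, 0.121, 0.2889]
ee_rot: [0.0, 0.222, 0.975, 0.0]
contact_force: [1.0, 0.7, 0.1]
gripper_width: 0.0598
grip_force: 0.0
```

Emit:
servo_tool --steps '[[[-0.2,-0.15,0],[0,0,-0.018],0.3],[[-0.4,-0.3,0],[0,0,-0.036],0.3],[[-0.6,-0.45,0],[0,0,-0.054],0.3],[[-0.8,-0.6,0],[0,0,-0.072],0.3],[[-1,-0.7,0],[0,0,-0.09],0.3]]'

```text
t: 1.67
tool_pos: [0.5303, -0.007, 0.2888]
ee_rot: [-0.0, -0.061, 0.998, -0.0]
contact_force: [0.1, 0.2, 0.2]
gripper_width: 0.0597
grip_force: 0.0
```

```bash
python3 - <<'E'
from h import *
print(readout.get_state()["tool_pos"],readout.get_state()["gripper_width"])
print("move above",move([.546,-.022,.29],toolR(.445,0)))
E
```

```text
[ 0.53029496 -0.00699729  0.28881524] 0.059652492700826704
move above (array([-0.115, -0.14 , -0.01 ]), array([-0.    , -0.    , -0.0513]))
```

Emit:
servo_tool --steps '[[[-0.06,-0.07,0],[0,0,-0.018],0.3],[[-0.12,-0.14,0],[0,0,-0.035],0.3],[[-0.12,-0.14,0],[0,0,-0.051],0.3],[[-0.12,-0.14,0],[0,0,-0.051],0.3]]'

```text
t: 2.0
tool_pos: [0.5465, -0.0206, 0.2883]
ee_rot: [-0.0, -0.219, 0.976, 0.0]
contact_force: [-0.1, -0.4, 0.3]
gripper_width: 0.0599
grip_force: 0.0
```

```bash
python3 - <<'E'
from h import *
p,r=toolpose();w=camera("wrist");print(p,r.as_quat(),{k:v for k,v in w.items() if k!="img"})
cv2.imwrite("pics/w1.png",w["img"])
E
```

```text
[ 0.54652523 -0.0205914   0.28834357] [-2.19026817e-01  9.75718767e-01  1.37784533e-04 -3.48900052e-04] {'fx': 325.19226210127806, 'fy': 325.19226210127806, 'cx': 279.41189507697095, 'cy': 208.56963533363597, 'T_tool_cam': array([[-7.66409354e-05, -9.49966084e-01, -3.12353059e-01,
         7.94809587e-02],
       [ 9.99999704e-01,  1.66303101e-04, -7.51147495e-04,
        -3.94962011e-04],
       [ 7.65509927e-04, -3.12353025e-01,  9.49965790e-01,
        -1.69921434e-01],
       [ 0.00000000e+00,  0.00000000e+00,  0.00000000e+00,
         1.00000000e+00]])}
```

View pics/w1.png

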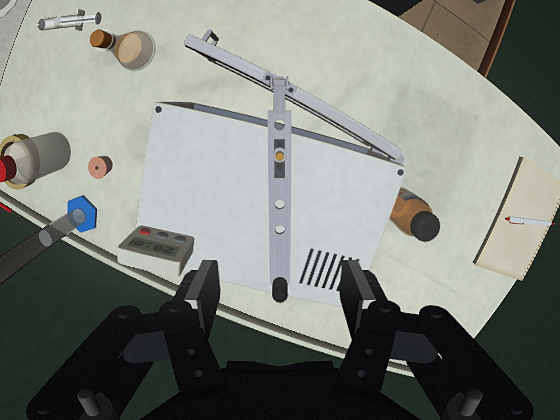

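The wrist view shows the pin tip at (279,156) in the slot, holes at (280,204) and (280,230), the knob at (280,288), and the pivot at (279,82). The gripper is lined up with the stay.

```bash
python3 - <<'E'
from h import *
p,r=toolpose();w=camera("wrist");im=w["img"]
hsv=cv2.cvtColor(im,cv2.COLOR_BGR2HSV)
m=((hsv[...,0]>10)&(hsv[...,0]<30)&(hsv[...,1]>110)).astype(np.uint8);m[:,:265]=0;m[:,295:]=0;m[:140]=0;m[175:]=0
ys,xs=np.nonzero(m);print("pin px",xs.mean(),ys.mean(),len(xs),xs.min(),xs.max(),ys.min(),ys.max())
def z(u,v,h):
    o,d=wray(w,p,r,u,v);return (o+d*(h-o[2])/d[2])[:2]
P=z(xs.mean(),ys.mean(),.157);print("P",P)
# holes: bright blobs on centre column
g=cv2.cvtColor(im,cv2.COLOR_BGR2GRAY)
res={}
for n,(a,b) in dict(h40=(118,134),h118=(196,213),h145=(222,239)).items():
    sub=g[a:b,270:290];mm=(sub>205);y,x=np.nonzero(mm);u,v=x.mean()+270,y.mean()+a
    res[n]=z(u,v,.151);print(n,mm.sum(),u,v,res[n])
s=res["h145"]-res["h40"];print("yaw",np.arctan2(s[1],s[0]),np.linalg.norm(s))
s/=np.linalg.norm(s);pv=res["h40"]-.0397*s;print("pivot est",pv,res["h145"]-.145*s,"knob",pv+.205*s,"pin along/side",(P-pv)@s,np.cross(s,P-pv))
E
```

```text
pin px 278.5 155.86206896551724 58 275 282 152 160
P [ 0.51764    -0.03509861]
h40 11 279.09090909090907 121.54545454545455 [ 0.48850666 -0.04806153]
h118 25 278.64 203.64 [ 0.56171176 -0.01447789]
h145 23 279.39130434782606 228.6086956521739 [ 0.58549974 -0.00257836]
yaw 0.4384858770116497 0.10712784738834127
pivot est [ 0.45256246 -0.06491692] [ 0.45421738 -0.06414087] knob [0.63816854 0.02211974] pin along/side 0.0715808509884896 -0.0006325413747743786<stdin>:16: DeprecationWarning: Arrays of 2-dimensional vectors are deprecated. Use arrays of 3-dimensional vectors instead. (deprecated in NumPy 2.0)
```

```bash
python3 - <<'E'
from h import *
print(move([.6375,.0230,.20],toolR(.443,0)),move([.6375,.0230,.1565]))
E
```

```text
(array([-0.841,  0.004,  0.738]), array([ 0.    , -0.0001, -0.0013])) (array([-0.841,  0.004,  1.101]), None)
```

Emit:
servo_tool --steps '[[[-0.3,0,0],[0,0,0],0.4],[[-0.6,0,0],[0,0,0],0.4],[[-0.84,0.004,0.2],[0,0,0],0.4],[[-0.84,0.004,0.5],[0,0,0],0.4],[[-0.84,0.004,0.7],[0,0,0],0.4]]'

```text
t: 2.52
tool_pos: [0.6377, 0.0246, 0.2017]
ee_rot: [-0.001, -0.216, 0.976, 0.0]
contact_force: [-0.3, -0.2, -0.7]
gripper_width: 0.051
grip_force: 0.0
```

Emit:
servo_tool --steps '[[[0,0,0],[0,0,0],0.4],[[0,0,0.1],[0,0,0],0.4],[[0,0,0.2],[0,0,0],0.4],[[0,0,0.2],[0,0,0],0.4],[[0,0,0.2],[0,0,0],0.4]]'

```text
t: 2.93
tool_pos: [0.6374, 0.0233, 0.1822]
ee_rot: [0.0, -0.217, 0.976, -0.0]
contact_force: [0.1, 0.5, 1.0]
gripper_width: 0.0512
grip_force: 0.0
```

```bash
python3 - <<'E'
from h import *
print(toolpose()[0],move([.6375,.0230,.1565],toolR(.443,0)))
w=camera("wrist");cv2.imwrite("pics/w2.png",w["img"])
E
```

```text
[0.6373817  0.02328291 0.18215005] (array([ 0.   , -0.002,  0.214]), array([-0.    ,  0.0001, -0.001 ]))
```

View pics/w2.png

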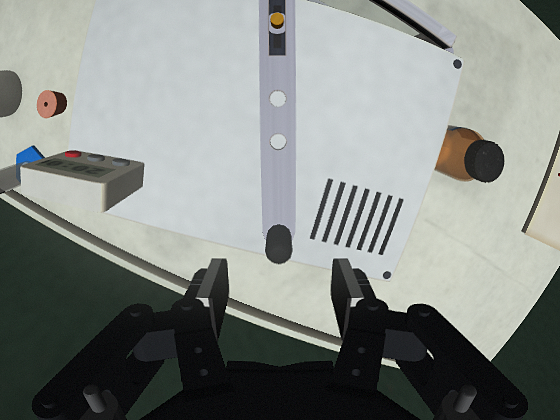

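The knob, at (279,245), sits midway between the pads and within about 1 mm of where the TCP projects. I'll descend and grip.

Emit:
servo_tool --steps '[[[0,0,0.1],[0,0,-0.001],0.4],[[0,0,0.19],[0,0,-0.001],0.4],[[0,0,0.21],[0,0,-0.001],0.4],[[0,0,0.21],[0,0,-0.001],0.4],[[0,0,0.21],[0,0,-0.001],0.6]]' --squeeze 40

```text
t: 3.4
tool_pos: [0.6375, 0.0232, 0.156]
ee_rot: [0.0, -0.22, 0.975, -0.0]
contact_force: [1.0, 0.4, 0.3]
gripper_width: 0.0403
grip_force: 0.0
```

Emit:
servo_tool --steps '[[[0,0,0],[0,0,0],1],[[0,0,0],[0,0,0],1],[[0,0,0],[0,0,0],1],[[0,0,0],[0,0,0],1],[[0,0,0],[0,0,0],1]]'

```text
t: 3.82
tool_pos: [0.6376, 0.0232, 0.1558]
ee_rot: [0.0, -0.22, 0.975, -0.0]
contact_force: [0.9, 0.9, 0.3]
gripper_width: 0.0
grip_force: 0.2
```

```bash
python3 - <<'E'
from h import *
s=readout.get_state();p=toolpose()[0];print(p,s["gripper_width"],s["grip_force"],s["contact_force"],s["moment"])
pv=p[:2]-.205*np.array([np.cos(.443),np.sin(.443)]);h=p[2]-.1485;print("pv",pv,h)
for ph in(.08,.16,.24,.30): print(ph,move(tcp(pv,.443,ph,h),toolR(.443,ph)))
E
```

```text
[0.63760179 0.023192   0.15582906] 3.387088199650931e-05 0.24024673271924257 [0.86577576 0.89944648 0.34138522] [ 0.03928834 -0.07703482 -0.04089493]
pv [ 0.45239048 -0.06468162] 0.0073290578321873745
0.08 (array([ 0.01 , -0.   , -0.136]), array([-0.    , -0.0127,  0.0002]))
0.16 (array([ 0.031, -0.   , -0.271]), array([-0.    , -0.0254,  0.0002]))
0.24 (array([ 0.063,  0.   , -0.404]), array([ 0.    , -0.0381,  0.0002]))
0.3 (array([ 0.094,  0.   , -0.502]), array([ 0.    , -0.0477,  0.0002]))
```

The fingers shut fully, so the grip missed the knob. I'll look.

```bash
python3 - <<'E'
from h import *
w=camera("wrist");s=camera("scene")
a=cv2.resize(w["img"][190:340,180:380],(560,420),interpolation=cv2.INTER_CUBIC)
b=cv2.resize(s["img"][130:250,230:350],(230,230),interpolation=cv2.INTER_CUBIC)
o=np.zeros((420,795,3),np.uint8);o[:,:560]=a;o[:230,562:792]=b;cv2.imwrite("pics/w3.png",o)
E
```

```text
(no output)
```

View pics/w3.png

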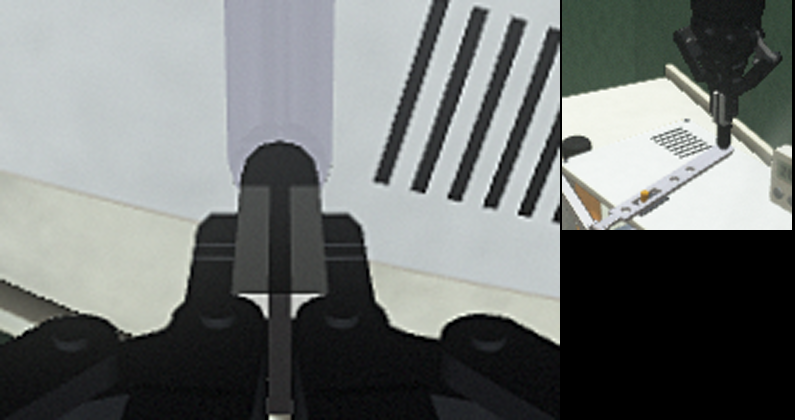

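```bash
python3 - <<'E'
from h import *
p,r=toolpose()
s=camera("scene");im=s["img"].copy()
k=6;x0,y0=270,140
o=cv2.resize(im[y0:y0+90,x0:x0+110],None,fx=k,fy=k,interpolation=cv2.INTER_CUBIC)
def mark(q,col):
    u=(proj(s,q)[0]-[x0,y0]+.5)*k;print(q,u);cv2.circle(o,tuple(int(a) for a in u),3,col,-1)
mark(p,(0,0,255))
mark(p-[0,0,-.0187],(0,255,255))
K=np.array([.6375,.023,0]);mark(K+[0,0,.151],(255,0,0));mark(K+[0,0,.185],(0,255,0))
cv2.imwrite("pics/s3.png",cv2.convertScaleAbs(o,alpha=1.4,beta=40))
E
```

```text
[0.63758076 0.02321209 0.15577436] [269.50788763 393.14949662]
[0.63758076 0.02321209 0.17447436] [271.27894084 345.61105277]
[0.6375 0.023  0.151 ] [269.14997317 405.47480166]
[0.6375 0.023  0.185 ] [272.38010124 318.81223618]
```

View pics/s3.png

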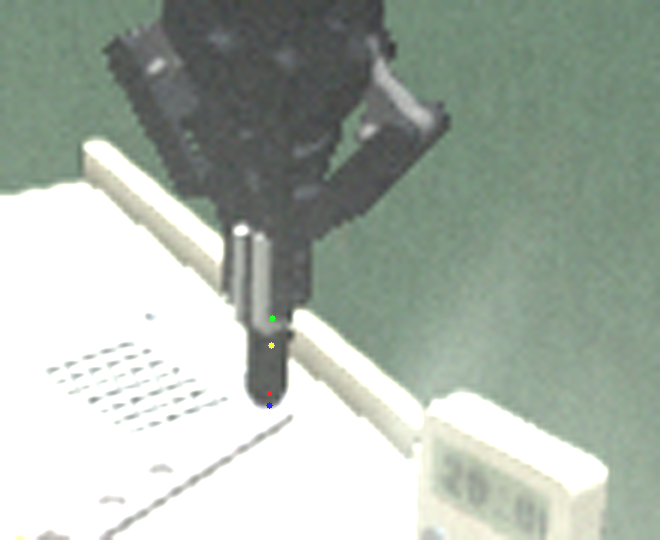

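The fingers shut just above the knob top. In the crop the pad ends show at about (265,330), while the TCP marker is at (269,393), so the real finger ends sit roughly 30 mm behind the reported TCP. I'll open, go lower while watching the force, and grip again.

Emit:
servo_tool --steps '[[[0,0,-0.1],[0,0,0],0.4],[[0,0,-0.1],[0,0,0],0.4],[[0,0,-0.1],[0,0,0],0.4],[[0,0,-0.1],[0,0,0],0.4],[[0,0,-0.1],[0,0,0],0.4]]'

```text
t: 4.38
tool_pos: [0.6372, 0.0232, 0.1671]
ee_rot: [-0.0, -0.22, 0.975, 0.0]
contact_force: [-0.0, 0.5, 1.0]
gripper_width: 0.0511
grip_force: 0.0
```

```bash
python3 - <<'E'
from h import *
p,r=toolpose();print(p,readout.get_state()["gripper_width"],readout.get_state()["contact_force"])
w=camera("wrist");o=cv2.resize(w["img"][180:340,180:380],None,fx=3.5,fy=3.5,interpolation=cv2.INTER_CUBIC)
cv2.imwrite("pics/w4.png",o)
E
```

```text
[0.63718966 0.02318434 0.16709394] 0.051053591405760414 [-0.04435556  0.48197411  0.98520129]
```

View pics/w4.png

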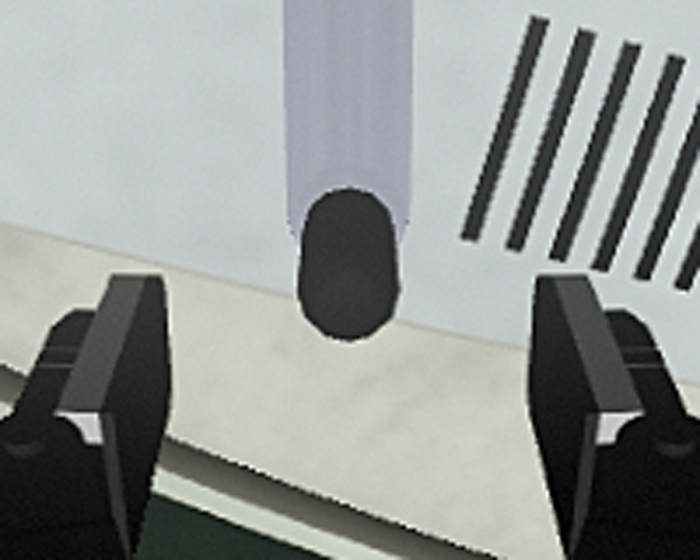

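The view confirms it: pad ends show at zoomed (160,275) and (540,275), about 34 mm behind the reported TCP at this opening, with the knob centred between them at (350,265). I'll go down about 37 mm and grip.

Emit:
servo_tool --steps '[[[-0.01,0,0.1],[0,0,0],0.4],[[-0.02,0,0.2],[0,0,0],0.4],[[-0.02,0,0.28],[0,0,0],0.4],[[-0.02,0,0.31],[0,0,0],0.4],[[-0.02,0,0.31],[0,0,0],0.6]]'

```text
t: 4.85
tool_pos: [0.6387, 0.0242, 0.1292]
ee_rot: [-0.001, -0.22, 0.975, 0.0]
contact_force: [-0.1, 0.6, -0.3]
gripper_width: 0.0407
grip_force: 0.0
```

Emit:
servo_tool --steps '[[[0,0,0],[0,0,0],0.8],[[0,0,0],[0,0,0],1],[[0,0,0],[0,0,0],1],[[0,0,0],[0,0,0],1],[[0,0,0],[0,0,0],1]]'

```text
t: 5.27
tool_pos: [0.64, 0.0242, 0.1308]
ee_rot: [0.0, -0.22, 0.975, -0.0]
contact_force: [0.1, 0.2, 0.3]
gripper_width: 0.0147
grip_force: 39.0
```

```bash
python3 - <<'E'
from h import *
s=readout.get_state();p=toolpose()[0];print(p,s["gripper_width"],s["grip_force"],s["contact_force"],s["moment"])
pv=p[:2]-.205*np.array([np.cos(.443),np.sin(.443)]);h=p[2]-.1485;print("pv",pv,h)
for ph in(.08,.16,.24,.30): print(ph,move(tcp(pv,.443,ph,h),toolR(.443,ph)))
E
```

```text
[0.63995155 0.0242096  0.1308444 ] 0.014719237789809925 38.97295296192169 [0.10817945 0.17031643 0.32327379] [ 0.01322169 -0.08859089  0.01979895]
pv [ 0.45474024 -0.06366402] -0.01765560454884091
0.08 (array([-0.006, -0.   , -0.137]), array([-0.0001, -0.0126,  0.0002]))
0.16 (array([-0.002, -0.   , -0.274]), array([-0.    , -0.0253,  0.0002]))
0.24 (array([ 0.014, -0.   , -0.41 ]), array([-0.    , -0.0381,  0.0002]))
0.3 (array([ 0.032, -0.   , -0.511]), array([-0.    , -0.0476,  0.0002]))
```

Gripped: width 14.7 mm, 39 N. Now I'll lift by tipping the stay about its pivot.

Emit:
servo_tool --steps '[[[-0.003,0,-0.068],[0,-0.0063,0],1],[[-0.006,0,-0.137],[0,-0.0126,0],1],[[-0.005,0,-0.205],[0,-0.019,0],1],[[-0.002,0,-0.274],[0,-0.0253,0],1],[[0.006,0,-0.342],[0,-0.0317,0],1]]'

```text
t: 5.68
tool_pos: [0.6391, 0.024, 0.172]
ee_rot: [0.098, -0.219, 0.97, 0.022]
contact_force: [0.5, 0.7, -0.5]
gripper_width: 0.0142
grip_force: 39.0
```

```bash
cat >> h.py <<'E'
C=np.array([.58174,-.02447]);B=box(C,.1837);P=np.array([.517,-.035])
RR=.2074;H=-.0177
def tcp2(pv,yaw,phi,dr=0):
    s=np.array([np.cos(yaw),np.sin(yaw),0]);k=np.array([0,0,1.])
    return np.r_[pv,.1485]+(RR+dr)*(np.cos(phi)*s+np.sin(phi)*k)+H*(-np.sin(phi)*s+np.cos(phi)*k)
OFF=np.array([.4525,-.0645])-pivot(B,.25)
def cfg(t,phi,dyaw=0):
    pv=pivot(B,t)+OFF;d=P-pv;y=np.arctan2(d[1],d[0])+dyaw;return pv,y,np.linalg.norm(d),tcp2(pv,y,phi),toolR(y,phi)
def state():
    s=readout.get_state();print("t %.2f"%s["t"],np.round(s["tool_pos"],4),"F",np.round(s["contact_force"],1),"M",np.round(s["moment"],2),"w %.4f g %.0f"%(s["gripper_width"],s["grip_force"]))
E
python3 - <<'E'
from h import *
state();print(cfg(.25,.2)[1:4])
for t,ph in((.25,.28),(.3,.28),(.35,.28),(.4,.28)):
    c=cfg(t,ph);print(t,c[1].round(3),c[2].round(4),*move(c[3],c[4]))
E
```

```text
t 5.68 [0.6391 0.024  0.172 ] F [ 0.5  0.7 -0.5] M [0.09 0.08 0.04] w 0.0142 g 39
(np.float64(0.42896121117725183), np.float64(0.07092601779319067), array([0.64054743, 0.02150619, 0.17235684]))
0.25 0.429 0.0709 [-0.009 -0.024 -0.141] [ 0.0006 -0.0125  0.0024]
0.3 0.381 0.0775 [ 0.047 -0.074 -0.152] [ 0.0024 -0.0125  0.0099]
0.35 0.336 0.0841 [ 0.104 -0.115 -0.164] [ 0.0041 -0.0125  0.0167]
0.4 0.295 0.0907 [ 0.162 -0.148 -0.176] [ 0.0057 -0.0125  0.0232]
```

Emit:
servo_tool --steps '[[[0.002,0,-0.07],[0,-0.0065,0],1],[[0.003,0,-0.141],[0,-0.0125,0],1],[[0.047,-0.074,-0.152],[0.0024,-0.0125,0.01],1],[[0.104,-0.115,-0.164],[0.0041,-0.0125,0.0167],1],[[0.162,-0.148,-0.176],[0.0057,-0.0125,0.0232],1]]'

```text
t: 6.1
tool_pos: [0.6268, -0.0026, 0.1897]
ee_rot: [0.139, -0.144, 0.98, 0.02]
contact_force: [3.4, 0.9, 0.0]
gripper_width: 0.0148
grip_force: 39.0
```

```bash
python3 - <<'E'
from h import *
state()
for t,ph in((.45,.28),(.5,.28),(.55,.28),(.6,.28),(.65,.26)):
    c=cfg(t,ph);print(t,c[1].round(3),c[2].round(4),*move(c[3],c[4]))
E
```

```text
t 6.10 [ 0.6268 -0.0026  0.1897] F [3.4 0.9 0. ] M [ 0.09 -0.59  0.02] w 0.0148 g 39
0.45 0.255 0.0972 [ 0.062 -0.028 -0.011] [0.0014 0.0002 0.0057]
0.5 0.218 0.1037 [ 0.116 -0.057 -0.026] [0.0031 0.0002 0.0114]
0.55 0.182 0.1101 [ 0.17  -0.082 -0.042] [0.0047 0.0002 0.017 ]
0.6 0.147 0.1165 [ 0.223 -0.101 -0.057] [0.0062 0.0002 0.0223]
0.65 0.113 0.1228 [ 0.28  -0.117 -0.038] [0.0074 0.0034 0.0276]
```

Emit:
servo_tool --steps '[[[0.062,-0.028,-0.011],[0.0014,0,0.0057],1],[[0.116,-0.057,-0.026],[0.0031,0,0.0114],1],[[0.17,-0.082,-0.042],[0.0047,0,0.017],1],[[0.223,-0.101,-0.057],[0.0062,0,0.0223],1],[[0.28,-0.117,-0.038],[0.0074,0.0034,0.0276],1]]'

```text
t: 6.52
tool_pos: [0.5984, -0.0257, 0.1851]
ee_rot: [0.13, -0.056, 0.99, 0.007]
contact_force: [3.6, 0.4, 0.5]
gripper_width: 0.0147
grip_force: 39.1
```

```bash
python3 - <<'E'
from h import *
state()
for t,ph in((.7,.24),(.75,.22),(.8,.19),(.825,.16),(.825,.14)):
    c=cfg(t,ph);print(t,c[1].round(3),c[2].round(4),*move(c[3],c[4]))
from scipy.optimize import brentq
print(brentq(lambda t:cfg(t,0)[2]-.145,.5,1.1))
E
```

```text
t 6.52 [ 0.5984 -0.0257  0.1851] F [3.6 0.4 0.5] M [-0.05 -0.6  -0.  ] w 0.0147 g 39
0.7 0.08 0.129 [ 0.053 -0.022  0.025] [0.0013 0.0032 0.0052]
0.75 0.047 0.1352 [ 0.108 -0.039  0.046] [0.0024 0.0064 0.0102]
0.8 0.016 0.1413 [ 0.165 -0.054  0.084] [0.0034 0.0112 0.0151]
0.825 0.0 0.1443 [ 0.199 -0.06   0.129] [0.0037 0.016  0.0176]
0.825 0.0 0.1443 [ 0.206 -0.06   0.163] [0.0035 0.0191 0.0176]
0.8308465668393187
```

Emit:
servo_tool --steps '[[[0.053,-0.022,0.025],[0.0013,0.0032,0.0052],1],[[0.108,-0.039,0.046],[0.0024,0.0064,0.0102],1],[[0.165,-0.054,0.084],[0.0034,0.0112,0.0151],1],[[0.199,-0.06,0.129],[0.0037,0.016,0.0176],1],[[0.199,-0.06,0.129],[0.0037,0.016,0.0176],1]]'

```text
t: 6.93
tool_pos: [0.5798, -0.0348, 0.1621]
ee_rot: [0.077, -0.001, 0.997, 0.0]
contact_force: [1.7, 0.0, -0.4]
gripper_width: 0.0146
grip_force: 39.0
```

```bash
python3 - <<'E'
from h import *
state()
p,r=toolpose();print(r.as_matrix().round(3))
w=camera("wrist");cv2.imwrite("pics/w5.png",cv2.resize(w["img"][60:290,180:400],None,fx=2.6,fy=2.6,interpolation=cv2.INTER_CUBIC))
E
```

```text
t 6.93 [ 0.5798 -0.0348  0.1621] F [ 1.7  0.  -0.4] M [ 0.01 -0.06  0.01] w 0.0146 g 39
[[-0.988 -0.001  0.154]
 [-0.001  1.     0.001]
 [-0.154  0.    -0.988]]
```

View pics/w5.png

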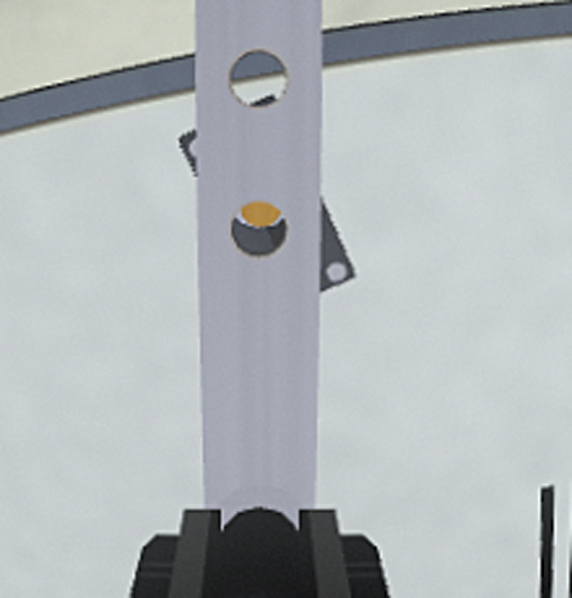

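Through the end hole, centred at (259,229) in the crop, the brass pin tip is visible at (260,213) with its knob-side edge at row 227. Side to side it's aligned, so I'll work out the along-bar offset.

```bash
python3 - <<'E'
from h import *
p,r=toolpose();w=camera("wrist");T=np.array(w["T_tool_cam"])
f=lambda x,y:(180+(x+.5)/2.6-.5,60+(y+.5)/2.6-.5)
def z(u,v,h):
    o,d=wray(w,p,r,u,v);return (o+d*(h-o[2])/d[2])
e=z(*f(260,227),.157);print("pin from edge",e-[.004,0,0]);print("pin side edges",z(*f(241,213),.157),z(*f(280,213),.157))
# hole: intersect ray w/ bar top plane in tool coords
o,d=wray(w,p,r,*f(259,229));ot=r.inv().apply(o-p);dt=r.inv().apply(d)
for zz in(-.0202,):
    q=ot+dt*(zz-ot[2])/dt[2];print("hole tool",q,"world",p+r.apply(q+[0,0,.0025]))
# second hole
o,d=wray(w,p,r,*f(258,78));ot=r.inv().apply(o-p);dt=r.inv().apply(d);q2=ot+dt*(-.0202-ot[2])/dt[2];print("h118",q2,(q2-q)[0])
# kinematic hole
print("kin hole",p+r.apply([RR-.145,0,-.0177]))
E
```

```text
pin from edge [ 0.51820177 -0.03479011  0.157     ]
pin side edges [ 0.51932909 -0.03851665  0.157     ] [ 0.51931086 -0.03088174  0.157     ]
hole tool [ 0.05954529 -0.00021793 -0.0202    ] world [ 0.51828093 -0.03498786  0.1705314 ]
h118 [ 0.08637993 -0.00039044 -0.0202    ] 0.026834648262323423
kin hole [ 0.5154604  -0.034776    0.17008799]
```

```bash
cat >> h.py <<'E'
RR=.2047
def fin(phi,pin=(.5182,-.0348),yaw=-.009):
    s=np.array([np.cos(yaw),np.sin(yaw)]);return tcp2(np.array(pin)-.145*np.cos(phi)*s,yaw,phi),toolR(yaw,phi)
E
python3 - <<'E'
from h import *
for ph in(.15,.12,.095): print(ph,*move(*fin(ph)))
E
```

```text
0.15 [ 0.    -0.007  0.008] [0.0004 0.001  0.0018]
0.12 [ 0.011 -0.007  0.058] [0.0003 0.0058 0.0018]
0.095 [ 0.02  -0.007  0.1  ] [0.0003 0.0098 0.0018]
```

Emit:
servo_tool --steps '[[[0,-0.004,0.008],[0.0004,0.001,0.0009],1],[[0.005,-0.007,0.033],[0.0003,0.0034,0.0018],1],[[0.011,-0.007,0.058],[0.0003,0.0058,0.0018],1],[[0.02,-0.007,0.1],[0.0003,0.0098,0.0018],1],[[0.02,-0.007,0.1],[0.0003,0.0098,0.0018],1]]'

```text
t: 7.45
tool_pos: [0.579, -0.0355, 0.1492]
ee_rot: [0.046, 0.005, 0.999, -0.0]
contact_force: [4.0, -0.2, -1.6]
gripper_width: 0.0146
grip_force: 39.0
```

```bash
cat > look.py <<'E'
from h import *
state()
p,r=toolpose();w=camera("wrist");im=w["img"];cv2.imwrite("pics/last.png",im)
T=np.array(w["T_tool_cam"])
# expected hole pixel
q=np.array([.0597,0,-.0202]);c=T[:3,:3].T@(q-T[:3,3]);a=np.arctan2(np.hypot(c[0],c[1]),c[2]);n=np.hypot(c[0],c[1])
u0,v0=w["cx"]+w["fx"]*a*c[0]/n,w["cy"]+w["fx"]*a*c[1]/n
y0,x0=int(v0)-16,int(u0)-16;sub=im[y0:y0+33,x0:x0+33].astype(int)
hsv=cv2.cvtColor(sub.astype(np.uint8),cv2.COLOR_BGR2HSV)
br=(hsv[...,0]>8)&(hsv[...,0]<32)&(hsv[...,1]>90)
g=sub.mean(2);bar=(abs(g-np.median(g))<25)&~br
yy,xx=np.mgrid[:33,:33];near=np.hypot(xx-16,yy-16)<15
lab=cv2.connectedComponentsWithStats(((~bar)&near).astype(np.uint8))
i=1+np.argmax(lab[2][1:,4]) ;print("hole exp",u0,v0,"hole bbox",lab[2][i]+[x0,y0,0,0,0],"brass n",br.sum(),end=" ")
ys,xs=np.nonzero(br);print("brass",xs.min()+x0,xs.max()+x0,ys.min()+y0,ys.max()+y0)
for row in range(2,31):print("".join("B" if br[row,k] else("." if bar[row,k] else "#") for k in range(33)))
E
python3 look.py
```

```text
t 7.45 [ 0.579  -0.0355  0.1492] F [ 4.  -0.2 -1.6] M [-0.09 -0.59  0.01] w 0.0146 g 39
hole exp 279.76113996226195 147.51875346962376 hole bbox [272 138  17  15 207] brass n 197 brass 272 288 138 152
.................................
.................................
.................................
.................................
.................................
...........##BBBBBBB.............
..........#BBBBBBBBBBB...........
.........#BBBBBBBBBBBBB..........
.........#BBBBBBBBBBBBBB.........
.........#BBBBBBBBBBBBBBB#.......
.........BBBBBBBBBBBBBBBB#.......
.........BBBBBBBBBBBBBBBB#.......
.........BBBBBBBBBBBBBBBBB.......
..........BBBBBBBBBBBBBBBB.......
..........BBBBBBBBBBBBBBB........
.....#....BBBBBBBBBBBBBBB.#......
.....##....BBBBBBBBBBBBB..#......
......##...BBBBBBBBBBBBB..#......
......##....BBBBBBBBBB#..##......
......###......BBBBBB....#.......
.......#####...........###.......
.......########....######........
.........###############.........
.........##############..........
...........###########...........
.............#######.............
.................................
.................................
.................................
```

```bash
cat > rel.py <<'E'
from h import *
import sys
pu,pv_,hu,hv=map(float,sys.argv[1:5])
p,r=toolpose();w=camera("wrist")
o,d=wray(w,p,r,pu,pv_);P3=o+d*(.157-o[2])/d[2]
o,d=wray(w,p,r,hu,hv);ot=r.inv().apply(o-p);dt=r.inv().apply(d);q=ot+dt*(-.0202-ot[2])/dt[2]
h=p+r.apply(q+[0,0,.0025]);print("pin",P3.round(4),"hole",h.round(4),"tool",q.round(4),"pin-hole mm",((P3-h)*1e3).round(2))
phi=np.arcsin(r.as_matrix()[0,2]);print("phi",phi,"hole z pred",.1485+.145*np.sin(phi))
E
python3 rel.py 280 144.5 278.5 148
```

```text
pin [ 0.5178 -0.0348  0.157 ] hole [ 0.5182 -0.0355  0.1615] tool [ 0.0595 -0.0006 -0.0202] pin-hole mm [-0.37  0.7  -4.5 ]
phi 0.09243044400203539 hole z pred 0.16188333886184614
```

```bash
python3 - <<'E'
from h import *
p0,r0=fin(.095);print("cmd-meas",(p0-toolpose()[0])*1e3)
for ph in(.085,.075,.065,.055,.045):
    p,r=fin(ph,(.5178,-.0341),-.004);print(ph,(r0.inv().apply(p-p0)/.12).round(4),((r0.inv()*r).as_rotvec()/6.2832).round(4))
E
```

```text
cmd-meas [0.27854955 0.08738214 0.64192545]
0.085 [0.006  0.0083 0.0166] [-0.0001  0.0016 -0.0008]
0.075 [0.0087 0.0083 0.0336] [-0.0001  0.0032 -0.0008]
0.065 [0.0115 0.0083 0.0505] [-0.0001  0.0048 -0.0008]
0.055 [0.0142 0.0083 0.0674] [-0.0001  0.0064 -0.0008]
0.045 [0.0171 0.0083 0.0843] [-0.0001  0.008  -0.0008]
```

Emit:
servo_tool --steps '[[[0.004,0.008,0],[0,0,-0.0008],1],[[0.006,0.008,0.017],[0,0.0016,-0.0008],1],[[0.0075,0.008,0.025],[0,0.0024,-0.0008],1],[[0.0087,0.008,0.034],[0,0.0032,-0.0008],1],[[0.0087,0.008,0.034],[0,0.0032,-0.0008],1]]'

```text
t: 7.97
tool_pos: [0.5782, -0.0345, 0.1458]
ee_rot: [0.037, 0.002, 0.999, -0.0]
contact_force: [3.0, -0.3, -1.5]
gripper_width: 0.0142
grip_force: 39.0
```

```bash
python3 look.py
```

```text
t 7.97 [ 0.5782 -0.0345  0.1458] F [ 3.  -0.3 -1.5] M [ 0.01 -0.61 -0.03] w 0.0142 g 39
hole exp 279.77128688998266 147.54527306305812 hole bbox [269 137  22  22 305] brass n 219 brass 271 286 138 155
.................................
.................................
.................................
.................................
................#................
............####B####............
..........###BBBBB##B##..........
.........#BBBBBBBBBBB###.........
........#BBBBBBBBBBBBB##.........
........#BBBBBBBBBBBBBB#.........
.......#BBBBBBBBBBBBBBB#.........
.......#BBBBBBBBBBBBBBB#.........
......##BBBBBBBBBBBBBBBB.........
.......#BBBBBBBBBBBBBBBB.........
......#.BBBBBBBBBBBBBBBB#..#.....
......#.BBBBBBBBBBBBBBBB...#.....
......#.BBBBBBBBBBBBBBBB...#.....
......#.BBBBBBBBBBBBBBB...#......
......##.BBBBBBBBBBBBBB...#......
.......#.BBBBBBBBBBBBB#..##......
.......##.BBBBBBBBBBB...##.......
........##..BBBBBBBB....#........
........###...BBB.....###........
.........####.......###..........
...........###########...........
.............#######.............
.................................
.................................
.................................
```

```bash
python3 rel.py 278.7 146.8 279.5 147.6
python3 - <<'E'
from h import *
p0,r0=fin(.075,(.5178,-.0341),-.004);print("cmd-meas",(p0-toolpose()[0])*1e3)
for ph in(.065,.055,.045,.035,.025):
    p,r=fin(ph,(.5178,-.0343),-.0055);print(ph,(r0.inv().apply(p-p0)/.12).round(4),((r0.inv()*r).as_rotvec()/6.2832).round(4))
E
```

```text
pin [ 0.5178 -0.0347  0.157 ] hole [ 0.5174 -0.0343  0.1591] tool [ 0.0597 -0.0001 -0.0202] pin-hole mm [ 0.38 -0.38 -2.14]
phi 0.07372138971246099 hole z pred 0.15917992142097764
cmd-meas [0.43487637 0.12070544 0.21099955]
0.065 [ 0.0024 -0.0024  0.017 ] [0.     0.0016 0.0002]
0.055 [ 0.0049 -0.0024  0.034 ] [0.     0.0032 0.0002]
0.045 [ 0.0074 -0.0024  0.0509] [0.     0.0048 0.0002]
0.035 [ 0.0099 -0.0024  0.0679] [0.     0.0064 0.0002]
0.025 [ 0.0125 -0.0024  0.0848] [0.     0.008  0.0002]
```

Emit:
servo_tool --steps '[[[0,-0.0045,0.008],[0,0.0008,0.0003],1],[[0,-0.0045,0.017],[0,0.0016,0.0003],1],[[0.001,-0.0045,0.025],[0,0.0024,0.0003],1],[[0.002,-0.0045,0.034],[0,0.0032,0.0003],1],[[0.003,-0.0045,0.042],[0,0.004,0.0003],1]]'

```text
t: 8.48
tool_pos: [0.5781, -0.0351, 0.1408]
ee_rot: [0.024, 0.003, 1.0, -0.0]
contact_force: [1.9, 1.0, -1.0]
gripper_width: 0.0146
grip_force: 39.0
```

```bash
python3 look.py
```

```text
t 8.48 [ 0.5781 -0.0351  0.1408] F [ 1.9  1.  -1. ] M [-0.01 -0.33 -0.02] w 0.0146 g 39
hole exp 279.7680350908485 147.5808806685249 hole bbox [269 137  22  22 332] brass n 244 brass 271 287 138 157
.................................
.................................
.................................
.................................
...............##................
............###BB####............
...........#BBBB##BBB##..........
..........#BB#BBBBBB####.........
..........B#BBBBBBBBBB###........
.........#BBBBBBBBBBBBB##........
........#BBBBBBBBBBBBBBB#........
.........BBBBBBBBBBBBBBB#........
........#BBBBBBBBBBBBBBBB........
........BBBBBBBBBBBBBBBBB..#.....
......#.BBBBBBBBBBBBBBBBB#.#.....
......#.BBBBBBBBBBBBBBBBB..#.....
......#..BBBBBBBBBBBBBBBB..#.....
......#..BBBBBBBBBBBBBBBB.#......
......##.BBBBBBBBBBBBBBBB.#......
.......#.BBBBBBBBBBBBBBB.##......
.......##.BBBBBBBBBBBBBB##.......
........##.BBBBBBBBBBBB###.......
........####BBBBBBBBBB###........
.........#####BBBBB#B##..........
...........#####B#####...........
.............#######.............
.................................
.................................
.................................
```

The bar is now about 4 mm down over the pin with almost no force, so I'll keep lowering.

Emit:
servo_tool --steps '[[[0.0005,0.001,0.008],[0,0.0008,0],1],[[0.001,0.001,0.017],[0,0.0016,0],1],[[0.0015,0.001,0.025],[0,0.0024,0],1],[[0.002,0.001,0.034],[0,0.0032,0],1],[[0.0025,0.001,0.042],[0,0.004,0],1]]'

```text
t: 8.95
tool_pos: [0.5778, -0.0349, 0.1357]
ee_rot: [0.011, 0.003, 1.0, -0.0]
contact_force: [0.8, 0.3, -1.0]
gripper_width: 0.0144
grip_force: 39.0
```

```bash
python3 -c "
from h import *
state();p,r=toolpose();print(np.arcsin(r.as_matrix()[0,2]))"
```

```text
t 8.95 [ 0.5778 -0.0349  0.1357] F [ 0.8  0.3 -1. ] M [-0.05 -0.08  0.03] w 0.0144 g 39
0.022586432127558627
```

Emit:
servo_tool --steps '[[[0.0005,0,0.008],[0,0.0008,0],1],[[0.001,0,0.017],[0,0.0016,0],1],[[0.0012,0,0.025],[0,0.0024,0],1],[[0.0014,0,0.032],[0,0.003,0],1],[[0.0015,0,0.036],[0,0.0034,0],1]]'

```text
t: 9.37
tool_pos: [0.5775, -0.0349, 0.1313]
ee_rot: [0.0, 0.003, 1.0, -0.0]
contact_force: [-2.2, -0.5, -1.1]
gripper_width: 0.0147
grip_force: 39.0
```

```bash
python3 -c "
from h import *
state();p,r=toolpose();print(np.arcsin(r.as_matrix()[0,2]))"; python3 look.py | head -2
```

```text
t 9.37 [ 0.5775 -0.0349  0.1313] F [-2.2 -0.5 -1.1] M [-0.07  0.49  0.04] w 0.0147 g 39
0.0008778384527552254
t 9.37 [ 0.5775 -0.0349  0.1313] F [-2.2 -0.5 -1.1] M [-0.07  0.49  0.04] w 0.0147 g 39
hole exp 279.7680608544079 147.65138787769246 hole bbox [268 138  22  21 309] brass n 261 brass 271 288 139 158
```

Emit:
servo_tool --steps '[[[0.002,0,0.002],[0,0,0],1],[[0.003,0,0.004],[0,0,0],1],[[0.003,0,0.004],[0,0,0],1]]'

```text
t: 9.67
tool_pos: [0.5776, -0.0349, 0.1312]
ee_rot: [0.001, 0.003, 1.0, -0.0]
contact_force: [-2.4, 0.4, 1.0]
gripper_width: 0.0148
grip_force: 39.0
```

Emit:
servo_tool --steps '[[[0,0,0],[0,0,0],0.7],[[0,0,0],[0,0,0],0.6],[[0,0,0],[0,0,0],0.5],[[0,0,0],[0,0,0],0.4],[[0,0,0],[0,0,0],0.4]]'

```text
t: 10.08
tool_pos: [0.5779, -0.0349, 0.1313]
ee_rot: [0.001, 0.003, 1.0, -0.0]
contact_force: [-0.2, -1.3, -1.3]
gripper_width: 0.0512
grip_force: 0.0
```

```bash
python3 look.py | head -2
```

```text
t 10.08 [ 0.5779 -0.0349  0.1313] F [-0.2 -1.3 -1.3] M [-0.04  0.03  0.03] w 0.0512 g 0
hole exp 279.7683610761009 147.64825685985073 hole bbox [269 138  21  20 310] brass n 258 brass 271 288 139 157
```

Released. I'll back straight up.

Emit:
servo_tool --steps '[[[0,0,-0.1],[0,0,0],0.4],[[0,0,-0.25],[0,0,0],0.4],[[0,0,-0.5],[0,0,0],0.4],[[0,0,-0.8],[0,0,0],0.4],[[0,0,-1],[0,0,0],0.4]]'

```text
t: 10.55
tool_pos: [0.5779, -0.0349, 0.2541]
ee_rot: [0.002, 0.003, 1.0, -0.0]
contact_force: [0.2, -1.0, 0.3]
gripper_width: 0.0511
grip_force: 0.0
```

```bash
python3 - <<'E'
from h import *
state()
p,r=toolpose();w=camera("wrist");im=w["img"]
hsv=cv2.cvtColor(im,cv2.COLOR_BGR2HSV)
m=((hsv[...,0]>8)&(hsv[...,0]<32)&(hsv[...,1]>110)).astype(np.uint8)
n,l,st,ce=cv2.connectedComponentsWithStats(m)
def z(u,v,h):
    o,d=wray(w,p,r,u,v);return (o+d*(h-o[2])/d[2])
for i in range(1,n):
    if st[i,4]>15: print(st[i],ce[i],z(*ce[i],.157).round(4))
k=(hsv[...,2]<60).astype(np.uint8)
n,l,st,ce=cv2.connectedComponentsWithStats(k)
for i in range(1,n):
    if st[i,4]>60: print("dark",st[i],z(*ce[i],.168).round(4))
# bar width (flat => ~22mm at z .151) at pin and near knob
s=camera("scene");cv2.imwrite("pics/end_s.png",s["img"])
for q in([.578,-.035,.151],[.578,-.035,.185]):print(proj(s,q))
hs=cv2.cvtColor(s["img"],cv2.COLOR_BGR2GRAY)
u,v=proj(s,[.578,-.035,.168])[0].astype(int)
for y in range(v-16,v+17,2):print(y,hs[y,u-12:u+13:2])
E
```

```text
t 10.55 [ 0.5779 -0.0349  0.2541] F [ 0.2 -1.   0.3] M [-0.03 -0.09 -0.01] w 0.0511 g 0
[ 47  97  23  19 347] [ 57.60806916 105.6426513 ] [ 0.4824 -0.2456  0.157 ]
[80 97  5 14 23] [ 81.26086957 102.17391304] [ 0.483  -0.2161  0.157 ]
[424 113  40  41 972] [440.71090535 132.18415638] [0.5165 0.1079 0.157 ]
[275 124  10  10  70] [279.2        128.11428571] [ 0.5179 -0.035   0.157 ]
dark [306   0  95  73 422] [0.4403 0.0237 0.168 ]
dark [293  19  79  60 271] [0.4523 0.0045 0.168 ]
dark [522  29   8 122 174] [0.4573 0.2004 0.168 ]
dark [ 43  41  23  21 234] [ 0.4303 -0.2401  0.168 ]
dark [57 98 13 17 86] [ 0.486 -0.229  0.168]
dark [449 120  33  34 870] [0.5176 0.1281 0.168 ]
dark [270 191  20  26 102] [ 0.5779 -0.0354  0.168 ]
dark [404 203   4  42 100] [0.5973 0.0767 0.168 ]
dark [412 202   4  41  99] [0.5956 0.0846 0.168 ]
dark [395 205   5  41 106] [0.5997 0.0688 0.168 ]
dark [386 207   6  41  97] [0.6008 0.0607 0.168 ]
dark [377 208   6  42  93] [0.6021 0.0528 0.168 ]
dark [360 211   6  42  94] [0.6059 0.0369 0.168 ]
dark [368 210   7  42  98] [0.6041 0.0449 0.168 ]
dark [    0   2
[... 549 characters left out ...]
241]
212 [242 178 244 242  63  53  56  81 242 242 243 242 241]
214 [241 242 243 242  51  47  50  48 239 241 242 240 240]
216 [242 242 241 241  44  44  45  44 240 243 242 241 241]
218 [243 243 242 243  48  45  46  46 240 242 242 242 242]
220 [242 243 243 243  52  46  51  45 240 242 239 240 241]
222 [243 244 244 239  50  48  49  45 241 242 241 241 241]
224 [242 241 240 230  48  45  46  94 241 241 242 243 242]
226 [215 214 214 211 133  49  61 210 236 242 243 242 242]
228 [212 214 215 215 212 215 208 198 217 243 243 242 242]
230 [216 216 210 203 155 107 117 186 240 242 243 241 241]
232 [150 106 119 139 192 239 242 242 242 242 240 240 240]
234 [197 239 241 241 242 241 243 241 241 241 241 240 241]
```

The knob stands 60 mm beyond the pin at the flat-lying height, and the pin shows through the end hole. Handing in.

```bash
python3 -c "
from rig import job
print(job.hand_in())"
```

```text
the job is handed in; nothing more can be done
None
```

The door is swung wider and held by the stay, which lies flat with its end hole over the pin; the knob is released, the job is handed in, and the timer, flask and bottle were not touched.

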